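# Unlock an engraver's block, park its pin and index the bracket

## Task

Draw the slanted lock pin out of its sleeve on the engraver's block and park it in the open side notch of the dark steel parking stand, hanging upright by its collar and fully home in the notch. Only then turn the unlocked head so that the flat back of the brass bent bracket squarely faces the hand-rest bar. Leave the jar, the brush and the clay medallion where they are.

Things in the scene. Friction and masses are not known exactly. Their poses are not given: they have to be found in the camera images.
- vise: Engraver's block, fixed: dark round steel base 124 dia, 30 high. Origin: on its vertical turning axis, at bench height. Its +y points from the axis to the pin: there an upright (26 x 22, 81 to 103 out) carries a square sleeve 30 x 30 x 38 long, bore 16, leaning 35 degrees outwards (towards +y going up).
- bore (a point): Centre of the sleeve's upper mouth, on the bore's axis: 86 out along the block's +y and 99 above the bench.
- pin: Loose steel lock pin, 130 g, at first in the bore, its tip in a fork that locks the head. Origin: centre of the collar's underside; z runs up its axis. Shank 14 dia down to 70 below the origin, necked to 8 dia in the 12 just under the collar. Collar 26 dia, 6 thick. Draw it 72 or more along its axis to free it.
- tab (a point): Middle of the grip, 30 above the pin's origin on its axis; axes as the pin. Flat tab 10 thick (own y) x 24 wide (own x), from the collar (6) to 47 above the origin. At the start its thin direction lies in the plane of the lean, so the tool must lean 35 degrees with it.
- notch (a point): Pin's place in the parking notch, at the plate's upper face, 115 above the bench; the notch opens towards this point's -x. Dark steel plate on an upright: 6 thick, 50 wide; notch 12 wide (22 in the outermost 12), mouth 35 before this point, inner end 4 beyond. Only the pin's neck fits, so it goes in sideways; the collar then rests on the plate. Nothing stands above the plate.
- head (a joint): Turn of the head about the block's axis, rad: 0 locked as at the start, growing anticlockwise seen from above; range -0.3 to 2.0. It is stiff and stays where left. The needed turn is anticlockwise, between 0.6 and 1.3.
- face (a point): Centre of the brass bent bracket's flat back near its top, 18 from the turning axis, 128 above the bench; x is that face's outward normal. The leaf is 10 thick (8 to 18 from the axis), 44 wide, top at 140; its foot (top 87, screws to 91) lies on the other side, on the head's disc (80 dia, top 81). Pinch the leaf across its thickness from above to turn the head.
- rest: Fixed hand rest beside the head. Origin: on the block's turning axis at bench height; its +x points from the axis to the middle of the rest bar.
- rest_bar (a point): Middle of the inner upper edge of the hand-rest bar (steel, 80 long across the rest's x, 10 x 12 section, top at 98 above the bench), 45 from the turning axis.
- jar: Open glass jar 66 dia, 85 high, empty; origin under its centre. Leave alone.
- brush: Brush 170 long with a black handle, lying on the bench along its own x; leave alone.
- medallion: Fired clay disc 56 dia, 6 thick, lying on the bench; leave alone.
Things that resemble listed ones, but are neither listed nor needed, are in the scene too. Leave any blue or purple look-alike of the vise alone.

How it is judged (in metres and radians):
On the way, in this order (a step that is already met when the one before it is completed fails the run):
1. the pin is drawn clear of the sleeve (distance between pin and bore above 0.072 m), for 0.1 s.
2. the pin hangs home in the notch, let go (horizontal distance between pin and notch below 0.007 m and z of pin in the frame of notch between -0.004 and 0.004 m and angle between pin's own z axis and vertical below 0.12 rad and linear speed of pin below 0.02 m/s and contact force between the fingers and pin below 0.1 N), for 0.2 s.
3. the bracket's back squarely faces the rest bar (angle between the x axis of face and the x axis of rest, either way round below 0.08 rad and horizontal distance between face and rest_bar below 0.04 m and velocity of joint head between -0.05 and 0.05 rad/s), for 0.2 s.
At the end, for the whole second after the job is handed in: The pin hangs upright (within 7 degrees) in the notch, its axis within 7 mm of the notch site, collar on the plate within 4 mm, at rest; and the back of the brass bracket faces the rest bar, square within 4.5 degrees, at rest (all of step 3 and horizontal distance between pin and notch below 0.007 m and z of pin in the frame of notch between -0.004 and 0.004 m and angle between pin's own z axis and vertical below 0.12 rad and linear speed of pin below 0.02 m/s); the robot touches nothing.
It fails at once if the jar is moved more than 30 mm (distance of jar from where it was at the start of the episode above 0.03 m).
It fails at once if the brush is moved more than 30 mm (distance of brush from where it was at the start of the episode above 0.03 m).
It fails at once if the medallion is moved more than 30 mm (distance of medallion from where it was at the start of the episode above 0.03 m).
It also fails if it takes over 61 s, if anything falls off the work surface, if the arm or the gripper's body presses on something with over 40 N, if the wrist force passes 120 N, or if a joint passes its speed limit or range.

## Robot

A 7-joint arm with a two-finger parallel gripper is mounted at the origin on the work surface. World frame = base frame: x ahead of the robot, y to its left, z up, the work surface at z = 0. Lengths are in mm, angles in rad, forces in N, time in s.
With the tool pointing down it reaches from about 425 to 1025 mm from the base axis. Payload 9.4 kg.
Tool frame: the origin (TCP) lies on the centre line of the jaws, within the pads' length; the fingertips stand 25 mm ahead of it and the grasp point (between the pads) lies 6 mm ahead of it; z points along the fingers, y is the line along which they close (so a half turn about z gives the same grasp; the last joint's range is limited). The gripper opens to 85 mm and grips with 20 to 120 N. Pads are 22 mm wide; open, the fingers measure 114 mm over their backs; the gripper's body (76 mm by 85 mm) begins 54 mm behind the grasp point. The pads swing forward as they close: fully open they stand 13 mm farther back than shut.
Start: joints at [-1.31, 0.599, -0.003, 1.599, 0.002, 0.943, -0.08], TCP at [240.277, 684.026, 256.275] pointing down, gripper open.
Joint ranges: [-2.57, 2.57], [-0.35, 1.97], [-1.29, 1.29], [0.11, 2.56], [-1.05, 4.19], [0.11, 1.86], [-2.63, 2.63]. Speed limits (rad/s): [2.22, 2.22, 3.01, 3.01, 3.14, 3.14, 3.14].

## Interface

Orientations are given as a rotation vector (axis times angle).
In Python, from station import ctrl gives the robot as it stands.
- The arm moves only by the shell command python3 -m jog 'ROWS' [FORCE]. ROWS is JSON, a list of rows, each an object with "jaw": the closure, from 0 (fully open) to 1 (shut); "travel": the shift along the tool's x, y, z scaled (see below), a list of three; "twist": the turn about the tool's z scaled (see below). In form: [{"jaw": jaw, "travel": [x, y, z], "twist": twist}, ...]. A call has 1 to 5 rows; each row shifts and turns the commanded pose from where the row before left it, along the tool's axes as they then stand; what a row does not reach is not made up. The controller multiplies each number of a shift by 50 mm and each number of a turn by 45 degrees. A row lasts 1/10 s, in which the tool goes at most 50 mm and 8.59 degrees, less where a joint would pass 70% of its speed; a pose out of reach is approached as far as the arm can. A call with a number of a shift or a turn outside -1 to 1 is refused whole. A call with a gripper value outside its range is refused whole. The fingers move at their own pace and stop on an object; FORCE is the grip in N (left out, the last holds). Time passes only in rows, so rows that do not move let the fingers close. It gives the time, the measured TCP pose, the force, the opening and the grip force at its end, in the units of the state.
- ctrl.state(): the state, without advancing time (a new reading comes with each control period).
- ctrl.read_camera(name): name is "scene" or "top" or "wrist"; returns (picture, depth): 384x512x3 uint8, blue, green, red; 384x512 float32, mm along the optical axis (not along the pixel's ray), 0 where there is no reading.
- ctrl.get_calibration(name): a dict with "intrinsics" (3x3 intrinsics, pixels), "origin" and "rotation" of the camera in the world. Camera axes: x right, y down, z forward; pixel columns grow to the right and rows downward; lengths in mm; the calibration is good to about 2 mm. A picture is of the moment at which its call begins: read the wrist's pose just before it. get_calibration takes no time and is no camera call; for the wrist camera it gives the pose at the moment of the call.
- ctrl.hand_in(): hands the job in; it is judged then, once.
The state is a dict: "time": time; "q": joint angles; "joint_vel": joint speeds; "tau": joint torques, N m; "ee_pos": TCP position; "ee_rot": TCP orientation; "wrist_force": force on the tool from outside, world axes, zero at the start; "torque": the same for the moment, N m; "grip_width": opening from 0.0 (shut) to 1.0 (fully open); "finger_force": force on a finger pad.
Only numpy, scipy, OpenCV 4.12 (cv2) and the standard library are available. Lean on these libraries where they do the work, as an engineer would, in place of code of your own. Each camera call takes 0.05 s, during which the arm holds its last target. There are 200 camera calls.

## Working session

There is one attempt and no reset: what is moved stays moved. The work goes in short steps, Python scripts to look and compute and a shell command to move; the robot and the scene stay as the last step left them, time stands still between calls to the robot, and variables do not carry over. Pictures are saved under pics/ and viewed, at most 12 in all, crops included, and the job is handed in when it is done.

```bash
ls; mkdir -p pics; python3 - <<'E'
from station import ctrl
import cv2,numpy as np
s=ctrl.state();print(s)
for n in("scene","top","wrist"):
    c=ctrl.get_calibration(n);print(n,c)
    im,d=ctrl.read_camera(n);cv2.imwrite(f'pics/{n}0.png',im);np.savez(f'pics/{n}0.npz',im=im,d=d,K=c['intrinsics'],o=c['origin'],R=c['rotation'])
E
```

```text
pics
{'time': 0.0, 'q': array([-1.30969956,  0.60017688, -0.00257222,  1.60008645,  0.00179407,
        0.94289948, -0.07980478]), 'joint_vel': array([-0.00174003, -0.00127849,  0.00087403, -0.00074807, -0.0003088 ,
       -0.00186471,  0.000734  ]), 'tau': array([ 8.09960493e-04, -7.76439571e+01,  1.56515043e+00, -2.58003420e+01,
        1.23306160e-02,  8.85531743e-03,  1.29031787e-05]), 'ee_pos': array([240.12800448, 683.6428946 , 255.3946209 ]), 'ee_rot': array([-5.27951983e-01, -3.09676817e+00,  2.45253856e-03]), 'wrist_force': array([-0.09105974,  0.62247051,  0.23542331]), 'torque': array([-0.0392881 , -0.00244401,  0.0124941 ]), 'finger_force': 0.0, 'grip_width': 1.0011880796921337}
scene {'intrinsics': array([[429.63352503,   0.        , 250.64557294],
       [  0.        , 429.63352503, 199.67050257],
       [  0.        ,   0.        ,   1.        ]]), 'origin': array([1154.81246554,   42.70522052,  719.57902299]), 'rotation': array([-1.71133103, -1.74125158,  0.78510211])}
top {'intrinsics': array([[422.53932697,   0.        , 251.64353256],
       [  0.        , 422.53932697, 202.79443845],
       [  0.        ,   0.        ,   1.        ]]), 'origin': array([ 321.22738885,   29.50887632, 1162.95575133]), 'rotation': array([-2.15810168,  2.184008  , -0.13627073])}
wrist {'intrinsics': array([[264.62472969,   0.        , 255.19191258],
       [  0.        , 264.62472969, 192.44791877],
       [  0.        ,   0.        ,   1.        ]]), 'origin': array([172.43447903, 707.21288999, 373.29012942]), 'rotation': array([2.36462799, 1.67670476, 0.23853418])}
```

View pics/scene0.png

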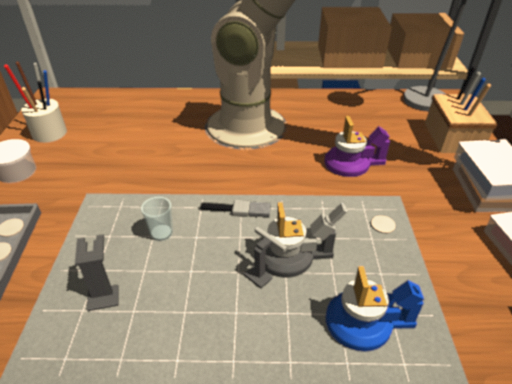

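View pics/top0.png

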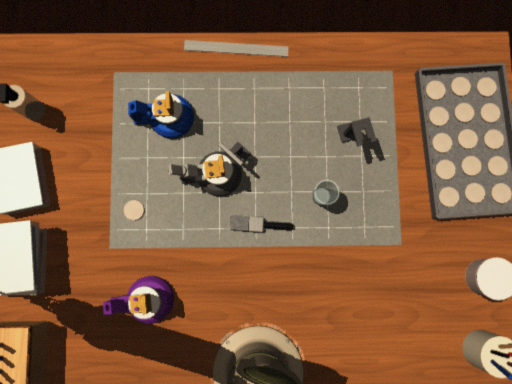

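The scene view shows the dark block at about (285,245), its pin up at (340,212), the rest arm at (260,268) and the stand at (95,270). In the top view these are the block at (220,172), the pin at (180,170), the rest at (242,153), and the stand plate prongs at about (370,145). The blue and purple blocks are decoys. Next I'll get point clouds from depth.

```bash
cat > h.py <<'E'
import numpy as np,cv2
from scipy.spatial.transform import Rotation as Ro
def load(n):
    z=np.load(f'pics/{n}.npz');return z['im'],z['d'],z['K'],z['o'],Ro.from_rotvec(z['R']).as_matrix()
def cloud(n):
    im,d,K,o,R=load(n);v,u=np.mgrid[:384,:512]
    r=np.stack([(u-K[0,2])/K[0,0],(v-K[1,2])/K[1,1],np.ones(u.shape)],-1)
    return im,(r*d[...,None])@R.T+o
def proj(n,P):
    im,d,K,o,R=load(n);c=(np.atleast_2d(P)-o)@R;return c[:,:2]/c[:,2:]*K[0,0]+K[:2,2]
def ray(n,u,v,z):
    im,d,K,o,R=load(n);r=R@np.array([(u-K[0,2])/K[0,0],(v-K[1,2])/K[1,1],1]);return o+r*(z-o[2])/r[2]
def snap(n,name):
    from station import ctrl
    s=ctrl.state();c=ctrl.get_calibration(n);im,d=ctrl.read_camera(n)
    cv2.imwrite(f'pics/{name}.png',im);np.savez(f'pics/{name}.npz',im=im,d=d,K=c['intrinsics'],o=c['origin'],R=c['rotation']);return s
def tri(a,b):
    A=np.zeros((3,3));B=np.zeros(3)
    for n,u,v in (a,b):
        im,d,K,o,R=load(n);r=R@np.array([(u-K[0,2])/K[0,0],(v-K[1,2])/K[1,1],1]);r/=np.linalg.norm(r);M=np.eye(3)-np.outer(r,r);A+=M;B+=M@o
    return np.linalg.solve(A,B)
E
python3 - <<'E'
from h import *
for n,pts in(('top0',[(220,172),(180,170),(215,168),(245,155),(192,172),(355,130),(378,155),(367,158),(326,195),(300,120),(134,210),(262,225)]),('scene0',[(285,245),(340,212),(285,215),(260,250),(95,270),(82,240),(100,240)])):
    im,P=cloud(n)
    for u,v in pts: print(n,(u,v),P[v,u].round())
E
```

```text
top0 (220, 172) [512.  91. 138.]
top0 (180, 170) [523. 193. 115.]
top0 (215, 168) [532. 107.  88.]
top0 (245, 155) [582.  29.  16.]
top0 (192, 172) [521. 165.  95.]
top0 (355, 130) [ 622. -253.  114.]
top0 (378, 155) [ 582. -346.   -0.]
top0 (367, 158) [ 574. -314.    1.]
top0 (326, 195) [ 470. -194.    4.]
top0 (300, 120) [ 687. -129.   -4.]
top0 (134, 210) [434. 335.   5.]
top0 (262, 225) [388. -15.  19.]
scene0 (285, 245) [589.  95.  97.]
scene0 (340, 212) [532. 205. 133.]
scene0 (285, 215) [402. 107.  -1.]
scene0 (260, 250) [595.  47.  89.]
scene0 (95, 270) [ 649. -262.   88.]
scene0 (82, 240) [ 598. -295.  115.]
scene0 (100, 240) [ 599. -260.  116.]
```

```bash
python3 - <<'E'
from h import *
im,_,_,_,_=load('top0')
a=cv2.resize(im[130:210,160:270],None,fx=5,fy=5,interpolation=2)
im=load('scene0')[0]
b=cv2.resize(im[195:295,235:355],None,fx=4,fy=4,interpolation=2)
im,P=cloud('wrist0');print(P[::96,::128].round().tolist())
b=cv2.copyMakeBorder(b,0,0,0,0,cv2.BORDER_CONSTANT)
H=np.zeros((600,0,3),np.uint8)
a=cv2.resize(a,(400,291));b=cv2.resize(b,(400,333))
o=np.zeros((600,800,3),np.uint8);o[:291,:400]=a;o[:333,400:]=b
o[300:600,:400]=cv2.resize(im,(400,300));c=cv2.resize(load('top0')[0][110:170,330:400],(311,267),interpolation=2);o[333:600,400:711]=c
cv2.imwrite('pics/m1.png',o)
E
```

```text
[[[-56.0, 459.0, 1.0], [43.0, 633.0, 101.0], [-207.0, 842.0, -752.0], [-53.0, 1283.0, -752.0]], [[37.0, 394.0, -0.0], [114.0, 595.0, 99.0], [150.0, 716.0, -0.0], [228.0, 987.0, -246.0]], [[151.0, 331.0, 14.0], [213.0, 494.0, -0.0], [262.0, 676.0, 48.0], [492.0, 982.0, -350.0]], [[291.0, 222.0, 2.0], [214.0, 644.0, 292.0], [361.0, 642.0, 100.0], [243.0, 731.0, 293.0]]]
```

View pics/m1.png

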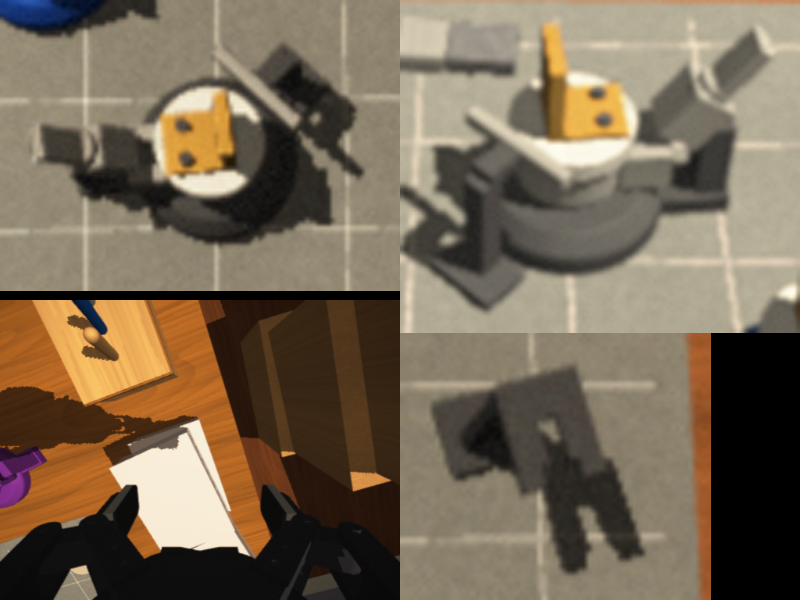

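The crops show the bracket's flat back facing about -y. The rest bar is on the (+x,-y) side, the pin leans towards +y, and the stand notch opens roughly towards the robot. I'll bring the wrist over the pin and look from there.

```bash
R='[{"jaw":0,"travel":[-0.572,-0.483,0],"twist":0},{"jaw":0,"travel":[-0.572,-0.483,0],"twist":0}]'
python3 -m jog '[{"jaw":0,"travel":[-0.57,-0.48,0],"twist":0},{"jaw":0,"travel":[-0.57,-0.48,0],"twist":0},{"jaw":0,"travel":[-0.57,-0.48,0],"twist":0},{"jaw":0,"travel":[-0.57,-0.48,0],"twist":0},{"jaw":0,"travel":[-0.57,-0.48,0],"twist":0}]'
python3 -m jog '[{"jaw":0,"travel":[-0.57,-0.48,0],"twist":0},{"jaw":0,"travel":[-0.57,-0.48,0],"twist":0},{"jaw":0,"travel":[-0.57,-0.48,0],"twist":0},{"jaw":0,"travel":[-0.57,-0.48,0],"twist":0},{"jaw":0,"travel":[-0.57,-0.48,0],"twist":0}]'
python3 -m jog '[{"jaw":0,"travel":[-0.57,-0.48,0],"twist":0},{"jaw":0,"travel":[-0.57,-0.48,0],"twist":0},{"jaw":0,"travel":[-0.57,-0.48,0],"twist":0},{"jaw":0,"travel":[-0.57,-0.48,0],"twist":0},{"jaw":0,"travel":[-0.57,-0.48,0],"twist":0}]'
python3 -m jog '[{"jaw":0,"travel":[0,0,0],"twist":0.17},{"jaw":0,"travel":[0,0,0],"twist":0.17},{"jaw":0,"travel":[0,0,0],"twist":0.17},{"jaw":0,"travel":[0,0,0],"twist":0.17},{"jaw":0,"travel":[0,0,0],"twist":0.17}]'
python3 -m jog '[{"jaw":0,"travel":[0,0,0],"twist":0.17},{"jaw":0,"travel":[0,0,0],"twist":0.17},{"jaw":0,"travel":[0,0,0],"twist":0.17},{"jaw":0,"travel":[0,0,0],"twist":0.17},{"jaw":0,"travel":[0,0,0],"twist":0}]'
python3 - <<'E'
from h import *
s=snap('wrist','w1');print(s['q'].round(2),s['ee_pos'].round(1),Ro.from_rotvec(s['ee_rot']).as_matrix().round(3))
E
```

```text
time: 0.65
ee_pos: [335.5, 522.1, 256.1]
ee_rot: [0.528, 3.097, -0.001]
wrist_force: [0.4, 0.5, -0.2]
grip_width: 1.004
finger_force: 0.0
time: 1.15
ee_pos: [430.2, 361.7, 256.2]
ee_rot: [0.528, 3.097, -0.0]
wrist_force: [0.3, -1.1, -0.1]
grip_width: 1.0
finger_force: 0.0
time: 1.65
ee_pos: [524.8, 201.2, 256.2]
ee_rot: [-0.528, -3.097, 0.0]
wrist_force: [1.1, 0.5, -0.4]
grip_width: 1.004
finger_force: 0.0
time: 2.15
ee_pos: [524.2, 202.6, 256.2]
ee_rot: [-1.521, -2.748, 0.0]
wrist_force: [0.8, 0.7, -0.9]
grip_width: 0.999
finger_force: 0.0
time: 2.65
ee_pos: [524.1, 202.9, 256.1]
ee_rot: [2.188, 2.254, -0.001]
wrist_force: [-0.0, 0.5, 0.6]
grip_width: 1.001
finger_force: 0.0
[-0.72  0.42  0.35  1.99 -0.21  0.76 -0.22] [524.1 202.9 256.1] [[-0.03  1.   -0.  ]
 [ 1.    0.03 -0.  ]
 [-0.   -0.   -1.  ]]
```

View pics/w1.png

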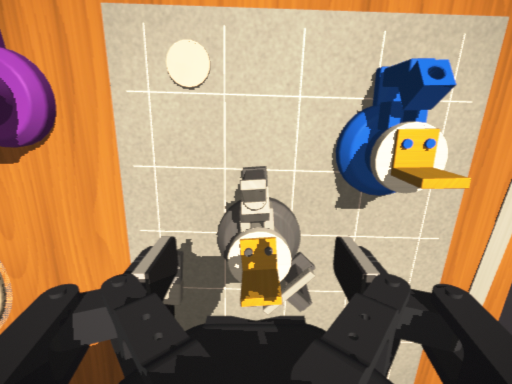

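The wrist view shows the tab at about (255,172), the collar at (255,200), the sleeve at (257,217), the brass leaf at (262,285) and the rest bar at (293,285). Now to fit positions from the point cloud.

```bash
cat > m.py <<'E'
from h import *
import sys
for n in sys.argv[1:]:
    im,P=cloud(n);hsv=cv2.cvtColor(im,cv2.COLOR_BGR2HSV).astype(int)
    x,y,z=P[...,0],P[...,1],P[...,2];near=np.hypot(x-525,y-97)<150
    def st(m,t):
        Q=P[m]
        if len(Q)<8: print(n,t,len(Q));return
        if t=='lean': Q=Q
        c=Q[:,:2].mean(0);r=cv2.minAreaRect(Q[:,:2].astype(np.float32));print(n,t,len(Q),'mean',Q.mean(0).round(1),'rect',np.round(r[0],1),np.round(r[1],1),round(r[2],1),'z',np.percentile(Q[:,2],[5,50,95]).round(1))
    disc=near&(abs(z-81)<4)&(hsv[...,1]<60)&(hsv[...,2]>150)
    Q=P[disc][:,:2]
    if len(Q)>20:
        c,r=cv2.minEnclosingCircle(Q.astype(np.float32));print(n,'disc',len(Q),np.round(c,1),round(r,1))
    org=near&(hsv[...,0]>10)&(hsv[...,0]<30)&(hsv[...,1]>120)
    st(org&(z>134),'leaftop');st(org&(abs(z-87)<4),'foot');st(org&(z>100)&(z<132),'leafside')
    st(near&(y>135)&(z>112),'tab');st(near&(y>135)&(z>85)&(z<=112),'sleeve')
    st(near&(y<97)&(x>500)&(hsv[...,1]<90)&(abs(z-98)<4),'bar')
    st((abs(x-600)<80)&(abs(y+265)<90)&(abs(z-115)<6),'plate')
    st((np.hypot(x-525,y-97)<70)&(abs(z-30)<3),'base')
E
python3 m.py w1 top0 scene0
```

```text
w1 disc 835 [556.6  93. ] 65.1
w1 leaftop 656 mean [525.5 121.3 183.6] rect [525.1 148. ] [148.2 135.2] 1.6 z [135.6 140.3 305.3]
w1 foot 1057 mean [530.3 111.8  87.3] rect [530.2 111.7] [42.6 42.7] 5.6 z [86.  87.3 88.7]
w1 leafside 657 mean [532.7  91.5 117.1] rect [533.1  91.4] [43.3  2.7] 6.2 z [102.1 117.5 130.7]
w1 tab 43026 mean [523.4 212.4 305.9] rect [523.6 206.6] [149.4  35. ] 1.1 z [264.3 311.3 330.4]
w1 sleeve 556 mean [525.1 176.4 103.6] rect [524.6 176.8] [30.  39.9] 5.2 z [ 90.  106.  110.3]
w1 bar 672 mean [575.   64.1  97.3] rect [568.  65.] [64.5 57.1] 87.1 z [95.1 97.3 99.1]
w1 plate 0
w1 base 956 mean [532.6 117.4  29.7] rect [531.8 117.3] [106.7  83.6] 1.4 z [27.6 29.9 31.2]
top0 disc 216 [533.  101.8] 39.7
top0 leaftop 68 mean [532.9  88.4 139.9] rect [533.7  88.6] [42.1  9.6] 6.7 z [137.  139.7 143.3]
top0 foot 210 mean [530.2 113.7  87. ] rect [531.2 114.3] [42.9 38. ] 6.3 z [84.1 86.9 90.1]
top0 leafside 15 mean [521.   85.  115.6] rect [529.5  83.7] [ 8.  35.6] 81.9 z [103.9 117.6 129.8]
top0 tab 127 mean [522.9 204.  128.2] rect [523.7 200. ] [24.5 37.1] 9
[... 543 characters left out ...]
5 141.1]
scene0 foot 256 mean [535.  112.3  86.9] rect [532.1 107.4] [44.4 48.7] 5.2 z [84.6 86.9 89.2]
scene0 leafside 77 mean [550.4  87.7 116.1] rect [544.5  84.6] [28.3  9.1] 27.1 z [102.4 116.7 130.2]
scene0 tab 186 mean [525.1 203.1 127. ] rect [522.5 203.5] [26.2 27.1] 5.6 z [113.5 127.5 138.7]
scene0 sleeve 321 mean [529.8 176.6  98.5] rect [523.9 177.3] [33.6 41.8] 5.5 z [ 85.9  98.9 109.6]
scene0 bar 261 mean [572.9  62.1  96.9] rect [564.4  63.1] [77.2 53. ] 11.6 z [94.7 96.9 99.3]
scene0 plate 659 mean [ 624.2 -273.2  114.5] rect [ 618.4 -275. ] [69.6 50.7] 13.8 z [111.4 114.7 116.4]
scene0 base 452 mean [564.2 100.3  29.5] rect [562.1 107. ] [103.   51.2] 82.1 z [27.6 29.5 31.5]
```

```bash
python3 -m jog '[{"jaw":0,"travel":[0.08,-0.03,0.4],"twist":-0.085},{"jaw":0,"travel":[0,0,0.5],"twist":0},{"jaw":0,"travel":[0,0,0.5],"twist":0},{"jaw":0,"travel":[0,0,0.5],"twist":0},{"jaw":0.3,"travel":[0,0,0.3],"twist":0}]'
python3 -m jog '[{"jaw":0.4,"travel":[0,0,0.2],"twist":0},{"jaw":0.5,"travel":[0,0,0],"twist":0},{"jaw":0.5,"travel":[0,0,0],"twist":0},{"jaw":0.5,"travel":[0,0,0],"twist":0},{"jaw":0.5,"travel":[0,0,0],"twist":0}]' 30
python3 - <<'E'
from h import *
s=snap('wrist','w2');print(s['q'].round(2),s['ee_pos'].round(1),Ro.from_rotvec(s['ee_rot']).as_matrix()[:2,:2].round(3))
cv2.imwrite('pics/w2c.png',cv2.resize(load('w2')[0][150:384,110:400],None,fx=2,fy=2))
E
```

```text
time: 3.2
ee_pos: [522.1, 206.5, 144.6]
ee_rot: [-2.104, -2.332, 0.002]
wrist_force: [0.0, 1.5, 0.0]
grip_width: 0.856
finger_force: 0.0
time: 3.7
ee_pos: [523.1, 206.8, 137.1]
ee_rot: [2.109, 2.328, 0.002]
wrist_force: [0.4, 0.5, 0.2]
grip_width: 0.503
finger_force: 0.0
[-0.64  0.58  0.24  2.09 -0.28  0.5  -0.09] [523.1 206.8 137.1] [[-0.098  0.995]
 [ 0.995  0.098]]
```

View pics/w2c.png

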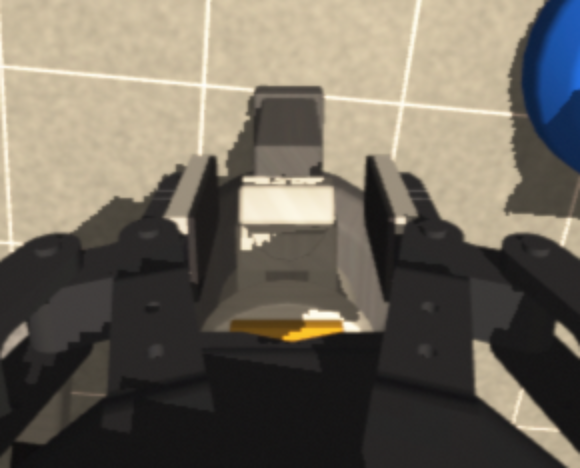

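The tab sits centred between the pads (tab at about x 289, pads at 195 and 390 in the crop). Closing now.

```bash
python3 -m jog '[{"jaw":0.7,"travel":[0,0,0],"twist":0},{"jaw":0.8,"travel":[0,0,0],"twist":0},{"jaw":1,"travel":[0,0,0],"twist":0},{"jaw":1,"travel":[0,0,0],"twist":0},{"jaw":1,"travel":[0,0,0],"twist":0}]' 40
python3 -m jog '[{"jaw":1,"travel":[0,0,0],"twist":0},{"jaw":1,"travel":[0.057,0,-0.082],"twist":0},{"jaw":1,"travel":[0.057,0,-0.082],"twist":0},{"jaw":1,"travel":[0.057,0,-0.082],"twist":0},{"jaw":1,"travel":[0,0,0],"twist":0}]'
```

```text
time: 4.25
ee_pos: [522.8, 206.9, 136.7]
ee_rot: [-2.11, -2.328, -0.001]
wrist_force: [-1.9, 0.2, 6.5]
grip_width: 0.272
finger_force: 39.5
time: 4.75
ee_pos: [521.9, 215.6, 149.2]
ee_rot: [2.109, 2.328, 0.001]
wrist_force: [-0.5, -0.7, 1.5]
grip_width: 0.269
finger_force: 39.5
```

```bash
python3 -m jog '[{"jaw":1,"travel":[0.084,0,-0.12],"twist":0},{"jaw":1,"travel":[0.084,0,-0.12],"twist":0},{"jaw":1,"travel":[0.084,0,-0.12],"twist":0},{"jaw":1,"travel":[0.084,0,-0.12],"twist":0},{"jaw":1,"travel":[0.084,0,-0.12],"twist":0}]'
python3 -m jog '[{"jaw":1,"travel":[0.084,0,-0.12],"twist":0},{"jaw":1,"travel":[0.084,0,-0.12],"twist":0},{"jaw":1,"travel":[0.084,0,-0.12],"twist":0},{"jaw":1,"travel":[0.084,0,-0.12],"twist":0},{"jaw":1,"travel":[0.084,0,-0.12],"twist":0}]'
python3 -m jog '[{"jaw":1,"travel":[0,0,0],"twist":0},{"jaw":1,"travel":[0,0,0],"twist":0}]'
cat > pin.py <<'E'
from h import *
import sys
# pin pose in tool frame plane from the scene view cloud: points near TCP, below the fingers
from station import ctrl
n=sys.argv[1];s=snap('scene',n+'s');snap('top',n+'t');snap('wrist',n+'w')
T=Ro.from_rotvec(s['ee_rot']).as_matrix();p=s['ee_pos'];print(p.round(1),T[:2,:2].round(3),s['finger_force'].round(1))
im=load(n+'s')[0];c=proj(n+'s',p+[0,0,-60])[0].astype(int)
a=im[max(c[1]-60,0):c[1]+60,max(c[0]-80,0):c[0]+80];a=cv2.resize(a,(400,300),interpolation=2)
w=cv2.resize(load(n+'w')[0],(400,300));cv2.imwrite(f'pics/{n}.png',np.hstack([a,w]))
for k in 's','w':
    im,P=cloud(n+k);L=(P-p)@T
    for z in range(25,100,10):
        m=(abs(L[...,2]-z)<5)&(abs(L[...,1])<14)&(abs(L[...,0])<90)
        if m.sum()>5:print(k,z,m.sum(),np.percentile(L[m][:,0],[5,50,95]).round(1),np.percentile(L[m][:,1],[5,50,95]).round(1))
E
python3 pin.py p1
```

```text
time: 5.25
ee_pos: [519.8, 236.5, 179.2]
ee_rot: [2.109, 2.328, 0.0]
wrist_force: [-0.4, -0.6, -0.1]
grip_width: 0.271
finger_force: 39.3
time: 5.75
ee_pos: [517.7, 257.4, 209.1]
ee_rot: [2.11, 2.328, 0.0]
wrist_force: [0.4, -0.5, -1.2]
grip_width: 0.271
finger_force: 39.3
time: 5.95
ee_pos: [517.7, 257.0, 208.6]
ee_rot: [2.109, 2.328, 0.0]
wrist_force: [0.3, -0.2, -1.6]
grip_width: 0.274
finger_force: 39.3Traceback (most recent call last):
  File "pin.py", line 6, in <module>
    T=Ro.from_rotvec(s['ee_rot']).as_matrix();p=s['ee_pos'];print(p.round(1),T[:2,:2].round(3),s['finger_force'].round(1))
                                                                                               ^^^^^^^^^^^^^^^^^^^^^^^
AttributeError: 'float' object has no attribute 'round'
```

```bash
sed -i "s/s\['finger_force'\].round(1)/s['finger_force']/" pin.py; python3 pin.py p1
```

```text
[517.7 256.6 208.3] [[-0.098  0.995]
 [ 0.995  0.098]] 39.295451045036316
s 25 93 [-27.3 -16.9 -10.3] [-11.6   1.7  11.6]
s 35 36 [-27.4 -20.  -11.2] [-2.3  9.  12.2]
s 45 37 [-36.4 -29.4 -22.8] [-2.6  2.2  7.4]
s 55 42 [-41.3 -36.2 -25.2] [-4.2  2.7  5.8]
s 65 39 [-48.2 -43.2 -35.6] [-3.4  2.6  5.5]
s 75 41 [-55.4 -49.9 -40.7] [-2.6  2.9  6. ]
s 85 36 [-62.7 -57.9 -50.1] [-3.5  2.7  6.1]
s 95 13 [-84.4 -59.7 -54.5] [-5.1  3.8  8. ]
w 25 374 [-26.8 -23.4 -16.5] [-10.1  -0.6   8.9]
w 35 51 [-23.  -21.6  -7.3] [-11.4  -0.6   8.6]
w 45 12 [-8.3 -7.9 -7.1] [-4.5 -0.3  2.6]
w 95 15 [-83.6 -83.4 -82.1] [-9.4 -0.6  9.1]
```

View pics/p1.png

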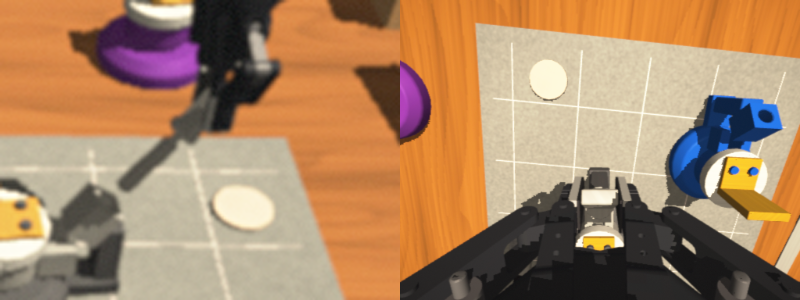

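The pin is out and still held, leaning 35°. The jog can't tilt the tool, so I'll rotate the pin in the light grip instead, pushing the shank against the sleeve's outer edge.

```bash
python3 -m jog '[{"jaw":1,"travel":[0.6,0,0],"twist":0},{"jaw":1,"travel":[0.6,0,0],"twist":0},{"jaw":1,"travel":[0,0,0.76],"twist":0},{"jaw":1,"travel":[-0.5,0,0],"twist":0},{"jaw":1,"travel":[-0.5,0,0],"twist":0}]' 20
python3 -m jog '[{"jaw":1,"travel":[-0.12,0,0],"twist":0},{"jaw":1,"travel":[-0.12,0,0],"twist":0},{"jaw":1,"travel":[-0.12,0,0],"twist":0},{"jaw":1,"travel":[-0.12,0,0],"twist":0},{"jaw":1,"travel":[-0.12,0,0],"twist":0}]'
python3 pin.py p2
```

```text
time: 6.75
ee_pos: [516.0, 266.9, 169.1]
ee_rot: [-2.107, -2.33, 0.004]
wrist_force: [0.7, -0.1, -0.2]
grip_width: 0.269
finger_force: 39.2
time: 7.25
ee_pos: [520.8, 244.9, 174.5]
ee_rot: [-2.103, -2.328, -0.018]
wrist_force: [-13.0, 24.4, 49.1]
grip_width: 0.269
finger_force: 50.3
[520.8 244.9 174.5] [[-0.102  0.995]
 [ 0.995  0.102]] 50.341490507125854
s 25 60 [-21.8 -12.6  -8.7] [-10.7   0.8  11.1]
s 35 36 [-21.6 -13.1  -5.5] [-5.6  9.2 11.5]
s 45 29 [-24.9 -19.7 -15.1] [-5.1  1.2  5.3]
s 55 36 [-29.7 -25.5 -17.2] [-4.7  2.7  4.8]
s 65 70 [-73.9 -67.5 -25.1] [-11.9   2.1  10.2]
s 75 138 [-81.  -64.2 -32.7] [-12.    2.8  11.1]
s 85 156 [-87.4 -61.7 -37.3] [-10.1   4.7  11.4]
s 95 83 [-89.1 -69.5 -41.6] [ 0.4  9.9 11.6]
w 25 204 [-21.3 -19.2   9.2] [-10.4  -1.3   7.8]
w 35 310 [-5.9 -3.6 -0.3] [-9.9 -1.3  7.3]
w 65 308 [-72.6 -69.9 -66.7] [-12.5  -1.   10.5]
w 75 315 [-67.1 -59.9 -53.7] [-13.5   4.8  10.7]
w 85 31 [-77.  -62.7 -52.1] [-13.4  -8.    9.6]
w 95 17 [-83.6 -69.4 -64.2] [-11.4  -6.6   2.8]
```

```bash
python3 -m jog '[{"jaw":1,"travel":[0.1,0,-0.2],"twist":0},{"jaw":1,"travel":[0,0,-0.1],"twist":0}]' 20
python3 pin.py p3
```

```text
time: 7.6
ee_pos: [519.1, 243.3, 186.3]
ee_rot: [-2.108, -2.328, -0.002]
wrist_force: [-0.2, 2.7, -4.7]
grip_width: 0.274
finger_force: 41.8
[519.1 243.3 186.3] [[-0.099  0.995]
 [ 0.995  0.099]] 41.829273104667664
s 25 51 [-19.1 -11.   -7.9] [-11.   -1.7   9.2]
s 35 50 [-20.8 -13.   -2.2] [-4.7  7.8 12. ]
s 45 25 [-22.7 -18.2 -14.5] [-4.9  1.8  5.2]
s 55 36 [-27.1 -22.7 -12.1] [-3.   3.9  6.7]
s 65 33 [-32.7 -27.7 -20.1] [-3.4  3.7  5.8]
s 75 45 [-70.5 -34.9 -25.9] [-8.   3.4 10.3]
s 85 139 [-76.8 -64.8 -32.9] [-12.    3.8  13.1]
s 95 147 [-83.9 -59.  -38.1] [-10.9   4.2  13.7]
w 25 141 [-20.9 -18.8   9.6] [-11.7   0.3  11.5]
w 35 337 [-5.1 -2.6  0.8] [-9.2 -0.4  8.6]
w 75 159 [-70.7 -69.1 -66.8] [-12.4   0.5  12.5]
w 85 364 [-68.  -63.6 -55.9] [-12.8   2.2  13.5]
```

View pics/p3.png

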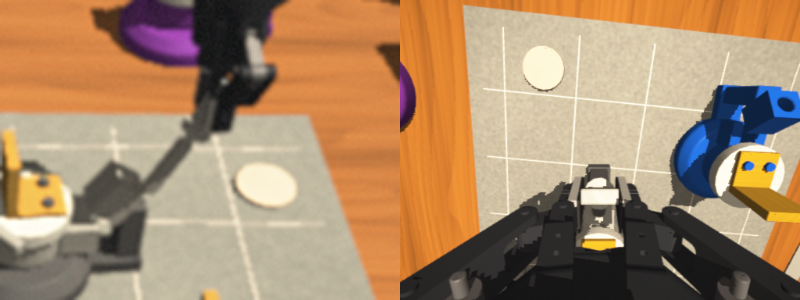

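```bash
python3 -m jog '[{"jaw":1,"travel":[-0.08,0,-0.01],"twist":0},{"jaw":1,"travel":[-0.08,0,-0.01],"twist":0},{"jaw":1,"travel":[-0.08,0,-0.01],"twist":0},{"jaw":1,"travel":[-0.08,0,-0.01],"twist":0},{"jaw":1,"travel":[0,0,0],"twist":0}]' 20
python3 pin.py p4
```

```text
time: 8.25
ee_pos: [520.9, 225.1, 187.6]
ee_rot: [2.111, 2.326, -0.001]
wrist_force: [-0.2, 2.8, -1.0]
grip_width: 0.276
finger_force: 42.9
[520.9 225.1 187.6] [[-0.097  0.995]
 [ 0.995  0.097]] 42.915730476379395
s 25 18 [-8.8 -6.2 -4.4] [-13.   -9.    3.2]
s 35 59 [-15.   -8.8   2.8] [-6.   6.4 11.6]
s 45 11 [-13.6 -10.   -5.7] [-1.7  1.2  4.4]
s 55 38 [-15.5 -10.6  -4. ] [-3.1  3.2  6.2]
s 65 28 [-18.9 -14.9  -6.1] [-0.6  3.6  6.8]
s 75 36 [-51.4 -18.4 -10.7] [-3.6  4.1  7.3]
s 85 128 [-57.8 -48.4 -15.8] [-11.7   3.6  13.7]
s 95 155 [-64.  -38.8 -21. ] [-11.7   4.   13.4]
w 25 130 [ 3.3  4.8 10.8] [-11.6  -0.   11.3]
w 35 390 [2.  4.4 8.3] [-9.4 -0.   8.8]
w 45 8 [4.6 7.3 8.2] [-7.5 -2.9  7.1]
w 75 52 [-52.3 -51.5 -49.9] [-12.    1.5  12.4]
w 85 85 [-58.1 -50.8 -49.8] [-12.3   0.2  13. ]
w 95 28 [-61.  -60.2 -30.2] [-12.   -1.1  11.3]
```

```bash
python3 -m jog '[{"jaw":1,"travel":[-0.09,0,0],"twist":0},{"jaw":1,"travel":[-0.09,0,0],"twist":0},{"jaw":1,"travel":[-0.09,0,0],"twist":0},{"jaw":1,"travel":[-0.09,0,0],"twist":0},{"jaw":1,"travel":[0,0,0],"twist":0}]' 20
python3 pin.py p5
```

```text
time: 8.9
ee_pos: [522.7, 207.3, 187.7]
ee_rot: [2.111, 2.326, -0.0]
wrist_force: [-0.0, 3.2, 0.4]
grip_width: 0.273
finger_force: 44.2
[522.7 207.3 187.7] [[-0.097  0.995]
 [ 0.995  0.097]] 44.24081325531006
s 25 8 [-9.9 -5.4 -2.6] [-13.5 -13.    3.1]
s 35 47 [-9.  -2.2  9.9] [-6.1  8.8 11.9]
s 45 7 [-3.3  1.3  8.7] [-1.3  1.7  6.3]
s 55 34 [-5.  -1.   5.8] [-1.9  4.2  7.1]
s 65 25 [-6.  -2.6  4.6] [-0.6  3.9  6.4]
s 75 24 [-7.2 -2.8  3.8] [-2.9  4.1  7.5]
s 85 117 [-38.7 -30.1  -0.7] [-11.5   3.6  13.1]
s 95 190 [-86.7 -30.1  -3.6] [-11.6   3.9  13.5]
w 25 224 [ 8.5  9.2 10.4] [-11.5  -0.1  10.7]
w 35 480 [ 8.  10.8 15.2] [-9.9 -0.6  9.2]
w 65 18 [5.3 6.4 7. ] [-3.7 -0.3  3.2]
w 75 48 [2.7 5.1 6.1] [-5.8 -0.3  5.2]
w 85 44 [0.9 3.9 4.9] [-6.2 -0.2  5.1]
w 95 233 [-89.  -83.2   3.2] [-13.6   0.2  12.6]
```

View pics/p5.png

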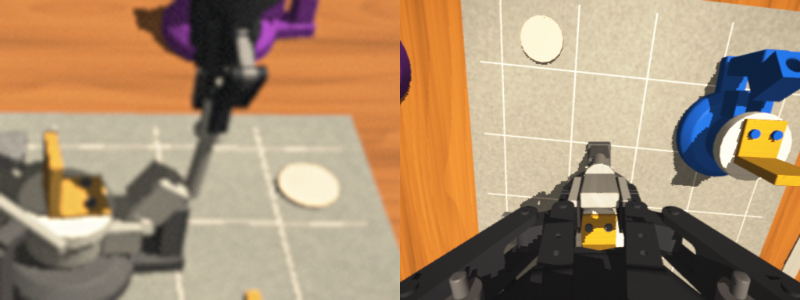

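```bash
python3 -m jog '[{"jaw":1,"travel":[-0.1,0,0],"twist":0},{"jaw":1,"travel":[-0.1,0,0],"twist":0},{"jaw":1,"travel":[0,0,0],"twist":0}]' 20
python3 pin.py p6 | grep -v ' 95 '
python3 -m jog '[{"jaw":1,"travel":[0.2,0,0],"twist":0},{"jaw":1,"travel":[0.2,0,-0.4],"twist":0},{"jaw":1,"travel":[0,0,-0.8],"twist":0},{"jaw":1,"travel":[0,0,0],"twist":0}]'
python3 pin.py p7
python3 - <<'E'
from h import *
for n in('top0','scene0'):
    im,P=cloud(n);m=(abs(P[...,0]-620)<50)&(abs(P[...,1]+272)<45)&(abs(P[...,2]-115)<5)
    Q=P[m];
    for a in (14,):
        a=np.radians(a);e=np.array([np.cos(a),np.sin(a)]);f=np.array([-e[1],e[0]])
        U=(Q[:,:2]-[620,-274])@e;V=(Q[:,:2]-[620,-274])@f
        for u in range(-36,40,6):
            s=np.sort(V[abs(U-u)<3]);
            if len(s)>3:
                g=np.diff(s);k=g.argmax();print(n,u,len(s),s[0].round(1),s[-1].round(1),'gap',s[k].round(1),s[k+1].round(1))
E
```

```text
time: 9.35
ee_pos: [523.6, 197.4, 187.7]
ee_rot: [2.111, 2.327, -0.0]
wrist_force: [0.2, 3.4, 1.1]
grip_width: 0.275
finger_force: 45.0
[523.6 197.4 187.7] [[-0.097  0.995]
 [ 0.995  0.097]] 44.952367544174194
s 25 6 [-8.3 -6.  -3.3] [-12.9 -12.7 -11.8]
s 35 40 [-5.3  5.6 17.4] [-0.7  9.9 12.2]
s 55 34 [ 0.9  5.5 11.7] [-1.7  4.   7. ]
s 65 27 [ 0.3  4.8 11.7] [-0.8  4.1  6.2]
s 75 26 [-23.7   4.4  12.2] [-9.7  3.9  6.7]
s 85 121 [-30.  -20.4   9.1] [-12.7   3.4  13.3]
w 25 272 [11.2 11.7 12.1] [-11.1  -0.1  10.6]
w 35 520 [11.4 14.5 19. ] [-10.4  -0.7   9.4]
w 55 12 [12.4 13.3 13.7] [-3.8 -1.   2.8]
w 65 69 [10.1 12.8 13.5] [-5.7  0.1  5.1]
w 75 64 [ 9.  12.6 13.4] [-6.  -0.7  5.6]
w 85 57 [ 8.1 12.6 13.2] [-6.5 -0.7  5.1]
time: 9.9
ee_pos: [523.3, 218.8, 251.2]
ee_rot: [2.108, 2.326, 0.007]
wrist_force: [0.5, 0.2, -1.2]
grip_width: 0.272
finger_force: 44.7
[523.3 218.8 251.2] [[-0.098  0.995]
 [ 0.995  0.098]] 44.694934487342834
s 25 8 [-8.  -4.7  5.4] [-13.5 -12.9   3.6]
s 35 48 [-5.3  5.2 17. ] [-0.   9.1 12.3]
s 45 7 [0.7 4.2 7.4] [1.4 3.2 5.8]
s 55 43 [ 0.1  4.1 11.8] [-2.1  3.
[... 630 characters left out ...]
op0 -6 32 -25.6 25.3 gap -6.1 7.4
top0 0 38 -24.2 24.8 gap -5.0 7.5
top0 6 42 -25.7 25.7 gap -4.1 1.1
top0 12 43 -24.0 24.1 gap -13.9 -10.9
top0 18 46 -23.7 26.3 gap -4.2 -1.4
top0 24 46 -23.6 26.1 gap 14.3 17.1
top0 30 41 -24.6 24.3 gap 5.5 8.4
scene0 -36 13 -25.5 23.8 gap -11.7 11.0
scene0 -30 34 -25.0 24.2 gap -11.7 10.7
scene0 -24 39 -25.9 24.1 gap -7.3 5.8
scene0 -18 50 -25.3 24.5 gap -7.0 5.8
scene0 -12 52 -24.9 24.4 gap -6.9 5.5
scene0 -6 46 -24.7 23.9 gap -6.4 6.3
scene0 0 54 -25.6 24.4 gap -6.2 6.5
scene0 6 67 -26.0 24.6 gap 19.4 21.6
scene0 12 64 -25.4 24.5 gap -0.2 1.9
scene0 18 71 -24.8 24.4 gap 20.0 22.0
scene0 24 67 -23.8 24.7 gap 20.2 22.2
scene0 30 86 -25.3 24.0 gap 11.2 13.2
```

The pin now stands upright to within about 2°, with its axis at tool x≈+6. I'll measure the collar height relative to the tool, then carry the pin high to a point in front of the notch mouth.

```bash
python3 -m jog '[{"jaw":1,"travel":[0,0,-0.6],"twist":0},{"jaw":1,"travel":[-0.68,-0.015,-0.2],"twist":0},{"jaw":1,"travel":[-0.68,-0.015,0],"twist":0},{"jaw":1,"travel":[-0.68,-0.015,0],"twist":0},{"jaw":1,"travel":[-0.68,-0.015,0],"twist":0}]'
python3 -m jog '[{"jaw":1,"travel":[-0.68,-0.015,0],"twist":0},{"jaw":1,"travel":[-0.68,-0.015,0],"twist":0},{"jaw":1,"travel":[-0.68,-0.015,0],"twist":0},{"jaw":1,"travel":[-0.68,-0.015,0],"twist":0},{"jaw":1,"travel":[-0.68,-0.015,0],"twist":0}]'
python3 -m jog '[{"jaw":1,"travel":[-0.68,-0.015,0],"twist":0},{"jaw":1,"travel":[-0.68,-0.015,0],"twist":0},{"jaw":1,"travel":[-0.68,-0.015,0],"twist":0},{"jaw":1,"travel":[-0.68,-0.015,0],"twist":0},{"jaw":1,"travel":[-0.68,-0.015,0],"twist":0}]'
python3 -m jog '[{"jaw":1,"travel":[-0.68,-0.015,0],"twist":0},{"jaw":1,"travel":[0,0,0],"twist":0},{"jaw":1,"travel":[0,0,0],"twist":0}]'
python3 pin.py p8 | head -3
python3 - <<'E'
from h import *
for n in('p7','p8'):
    from station import ctrl
    for k in 's','w':
        im,P=cloud(n+k)
        s={'p7':([523.3,218.8,251.2],[2.108,2.326,.007])}.get(n) or (ctrl.state()['ee_pos'],ctrl.state()['ee_rot'])
        T=Ro.from_rotvec(s[1]).as_matrix();L=(P-np.array(s[0]))@T
        for z in range(28,56,2):
            m=(abs(L[...,2]-z)<1.5)&(abs(L[...,1])<18)&(abs(L[...,0]-5)<20)
            if m.sum()>2:print(n,k,z,m.sum(),np.ptp(L[m][:,0]).round(1),np.ptp(L[m][:,1]).round(1))
E
```

```text
time: 10.55
ee_pos: [531.1, 81.1, 286.3]
ee_rot: [-2.109, -2.327, 0.003]
wrist_force: [0.6, 0.7, -1.0]
grip_width: 0.27
finger_force: 44.7
time: 11.05
ee_pos: [544.0, -88.4, 286.1]
ee_rot: [-2.109, -2.326, 0.003]
wrist_force: [0.5, 0.7, -1.3]
grip_width: 0.273
finger_force: 44.7
time: 11.55
ee_pos: [557.0, -257.7, 285.9]
ee_rot: [-2.108, -2.326, 0.002]
wrist_force: [-0.5, -0.4, -0.9]
grip_width: 0.274
finger_force: 44.7
time: 11.85
ee_pos: [559.4, -291.1, 285.9]
ee_rot: [-2.111, -2.324, 0.002]
wrist_force: [-0.4, 0.4, -2.6]
grip_width: 0.272
finger_force: 44.6
[ 559.4 -291.1  285.9] [[-0.096  0.995]
 [ 0.995  0.096]] 44.606144428253174
s 25 32 [ 9.4 12.1 13. ] [-10.3   3.7  12. ]
p7 s 32 8 20.1 18.0
p7 s 34 24 24.4 18.7
p7 s 36 22 23.5 12.1
p7 s 38 12 21.1 10.9
p7 s 40 5 12.1 11.0
p7 s 48 5 4.0 2.0
p7 s 50 8 10.0 8.7
p7 s 52 17 12.3 11.3
p7 s 54 11 13.4 8.0
p7 w 28 83 2.2 23.9
p7 w 30 76 0.9 23.0
p7 w 32 75 1.1 23.1
p7 w 34 79 8.0 22.9
p7 w 36 350 12.4 25.3
p7 w 38 295 12.6 25.3
p7 w 40 53 9.3 23.2
p7 w 42 23 8.9 23.3
p8 s 28 5 3.3 18.4
p8 s 30 12 8.1 22.5
p8 s 32 18 14.7 23.5
p8 s 34 42 18.9 25.8
p8 s 36 37 23.4 25.7
p8 s 38 25 23.9 11.7
p8 s 40 14 22.4 8.1
p8 s 42 3 18.0 2.2
p8 s 48 4 4.1 1.1
p8 s 50 10 7.6 6.7
p8 s 52 17 13.2 12.3
p8 s 54 19 13.2 12.5
p8 w 28 76 1.1 23.1
p8 w 30 72 1.0 23.3
p8 w 32 135 9.3 23.1
p8 w 34 393 12.8 24.7
p8 w 36 124 9.7 24.1
p8 w 38 43 10.5 24.6
p8 w 40 6 5.9 18.8
```

View pics/p8.png

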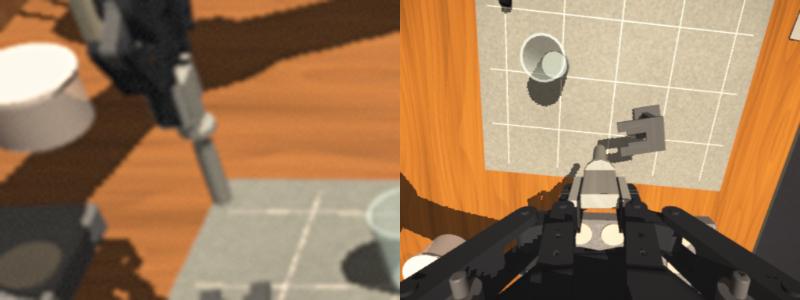

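The wrist view shows the stand at about (640,130), its notch opening left (-x), with the pin at (600,150) just in front of it. I'll measure the plate in this view and recheck the pin's tilt.

```bash
cat > pl.py <<'E'
from h import *
import sys
for n in sys.argv[1:]:
    im,P=cloud(n);m=(abs(P[...,0]-622)<46)&(abs(P[...,1]+272)<42)&(abs(P[...,2]-115)<4)
    Q=P[m];print(n,m.sum(),np.median(Q[:,2]).round(1),[np.round(q,1) for q in cv2.minAreaRect(Q[:,:2].astype(np.float32))])
    a=np.radians(14);e=np.array([np.cos(a),np.sin(a)]);f=np.array([-e[1],e[0]])
    U=(Q[:,:2]-[620,-274])@e;V=(Q[:,:2]-[620,-274])@f;print('U',np.percentile(U,[0,1,99]).round(1),'inner',U[abs(V)<4].min().round(1))
    for u in range(-36,12,4):
        s=np.sort(V[abs(U-u)<2])
        if len(s)>3: g=np.diff(s);k=g.argmax();print(u,len(s),s[0].round(1),s[-1].round(1),'gap',s[k].round(1),s[k+1].round(1))
E
python3 pl.py p8w p8t p8s
python3 - <<'E'
from h import *
from station import ctrl
s=ctrl.state();T=Ro.from_rotvec(s['ee_rot']).as_matrix()
for k in 's','w':
    im,P=cloud('p8'+k);L=(P-s['ee_pos'])@T
    for z in range(55,110,10):
        m=(abs(L[...,2]-z)<5)&(abs(L[...,1])<14)&(abs(L[...,0]-6)<14)
        if m.sum()>5:print(k,z,np.percentile(L[m][:,0],[3,50,97]).round(1),np.percentile(L[m][:,1],[3,50,97]).round(1))
E
```

```text
p8w 2173 115.3 [array([ 618.8, -276.1]), array([65.2, 50.3]), np.float64(14.2)]
U [-34.3 -33.5  30.1] inner -12.5
-36 11 -25.8 22.1 gap -15.9 10.9
-32 90 -26.1 23.3 gap -12.8 9.2
-28 95 -26.6 23.2 gap -12.8 9.7
-24 99 -25.9 23.3 gap -9.4 4.8
-20 122 -26.9 23.2 gap -7.8 4.3
-16 124 -26.4 23.2 gap -7.9 4.7
-12 126 -26.6 23.3 gap -7.8 3.9
-8 125 -26.6 23.3 gap -7.7 4.3
-4 122 -26.6 23.3 gap -7.6 4.2
0 128 -25.6 23.3 gap -7.7 4.5
4 139 -26.4 23.3 gap 2.7 4.0
8 161 -26.7 23.3 gap -26.7 -25.7
p8t 390 114.6 [array([ 619.9, -273.7]), array([65.5, 51.5]), np.float64(13.6)]
U [-33.  -32.1  32.2] inner 6.1
-32 13 -23.3 25.4 gap -11.8 13.5
-28 16 -22.0 25.3 gap -10.6 12.2
-24 17 -24.0 24.0 gap -10.7 13.0
-20 24 -22.7 25.5 gap -6.3 6.5
-16 23 -24.2 25.6 gap -5.7 8.9
-12 23 -22.3 25.3 gap -5.9 6.3
-8 22 -23.8 24.3 gap -5.0 7.7
-4 22 -25.4 25.4 gap -6.5 7.9
0 18 -23.4 21.6 gap -7.0 5.4
4 22 -24.3 22.8 gap -5.9 4.2
8 29 -23.0 25.2 gap 1.1 4.7
p8s 622 114.7 [array([ 618.3, -274.8]), array([67.8, 50.7]), np.float64(14.7)]
U [-36.1 -34.3  31.1] inner 5.3
-36 10 -24.8 23.4 gap -11.8 12.3
-32 21 -25.1 22.3 gap -11.9 10.3
-28 17 -24.0 24.6 gap -11.4 10.6
-24 30 -25.8 24.7 gap -7.8 5.6
-20 39 -25.9 24.2 gap -7.7 5.5
-16 30 -25.7 24.3 gap -6.8 5.2
-12 32 -25.1 24.3 gap -6.5 7.9
-8 32 -25.3 24.6 gap -7.0 5.8
-4 29 -24.6 24.6 gap -6.8 6.2
0 39 -24.3 24.3 gap -7.0 6.3
4 37 -25.6 22.9 gap 1.3 5.3
8 44 -25.6 24.6 gap 8.5 10.9
s 55 [-0.8  7.3 11.5] [-5.7  2.4  5.7]
s 65 [-0.2  7.3 11.7] [-2.8  3.4  5.9]
s 75 [ 0.1  8.  12.2] [-1.4  3.2  5.4]
s 85 [-0.5  7.3 11.9] [-4.8  2.9  5.6]
s 95 [ 1.   7.  11.5] [-3.   3.7  6.1]
s 105 [-0.3  7.8 11.2] [-4.1  2.3  5.4]
w 55 [11.5 12.4 12.9] [-3.5 -0.5  3. ]
w 65 [ 8.7 11.9 12.8] [-6.  -0.1  5.1]
w 75 [ 7.5 11.8 12.7] [-6.4 -0.5  5.4]
w 85 [ 6.5 11.5 12.5] [-6.8 -0.9  5.8]
w 95 [ 8.  11.6 12.4] [-6.8 -0.9  5.5]
w 105 [ 7.6 11.5 12.6] [-6.3 -0.4  5.4]
```

```bash
python3 -m jog '[{"jaw":1,"travel":[-0.09,0.056,0.5],"twist":0},{"jaw":1,"travel":[0,0,0.7],"twist":0},{"jaw":1,"travel":[0,0,0.7],"twist":0},{"jaw":1,"travel":[0,0,0.64],"twist":0},{"jaw":1,"travel":[0,0,0],"twist":0}]'
python3 pin.py p9 >/dev/null
python3 - <<'E'
from h import *
from station import ctrl
s=ctrl.state();T=Ro.from_rotvec(s['ee_rot']).as_matrix();print(s['ee_pos'].round(1))
c=s['ee_pos']+5.8*T[:,0]
for k in 's','w','t':
    im,P=cloud('p9'+k);m=np.hypot(P[...,0]-c[0],P[...,1]-c[1])<18
    for z in range(94,128,2):
        q=P[m&(abs(P[...,2]-z)<1)]
        if len(q)>2:print(k,z,len(q),np.ptp(q[:,:2]@T[:2,:2],axis=0).round(1))
im=load('p9s')[0];u,v=proj('p9s',[c[0],c[1],115])[0].astype(int)
cv2.imwrite('pics/p9c.png',np.hstack([cv2.resize(im[v-45:v+45,u-40:u+80],(480,360),interpolation=2),cv2.resize(load('p9w')[0][130:310,180:340],(320,360))]))
E
python3 pl.py p9w|head -5
```

```text
time: 12.5
ee_pos: [561.9, -292.0, 156.8]
ee_rot: [-2.103, -2.325, 0.003]
wrist_force: [-0.4, 1.1, -1.4]
grip_width: 0.268
finger_force: 44.5
[ 564.3 -294.6  161.9]
s 94 3 [6.7 7.3]
s 96 4 [6.9 4.2]
s 98 5 [3.7 6.3]
s 100 8 [10.  11.4]
s 102 5 [7.8 4.3]
s 104 4 [9.1 8.7]
s 106 12 [11.6  8.2]
s 108 4 [5.4 2.8]
s 118 11 [19.  16.2]
s 120 11 [22.2 10.3]
s 122 20 [20.  23.2]
s 124 20 [17.6 27.2]
s 126 6 [ 2.5 18.6]
w 94 11 [3.3 9.5]
w 96 14 [ 4.5 12.4]
w 98 12 [ 2.7 10.8]
w 100 13 [2.4 9.3]
w 102 8 [0.9 7. ]
w 104 5 [0.5 2.8]
w 122 9 [ 7.3 21.3]
w 124 41 [ 9.2 22.6]
w 126 146 [12.9 24.8]
p9w 6151 115.2 [array([ 618.9, -276.1]), array([65.7, 51.2]), np.float64(14.3)]
U [-34.6 -33.4  30.2] inner 4.3
-36 34 -15.5 23.3 gap -12.5 9.5
-32 195 -18.5 23.6 gap -12.3 9.0
-28 252 -26.4 23.5 gap -12.2 8.9
```

View pics/p9c.png

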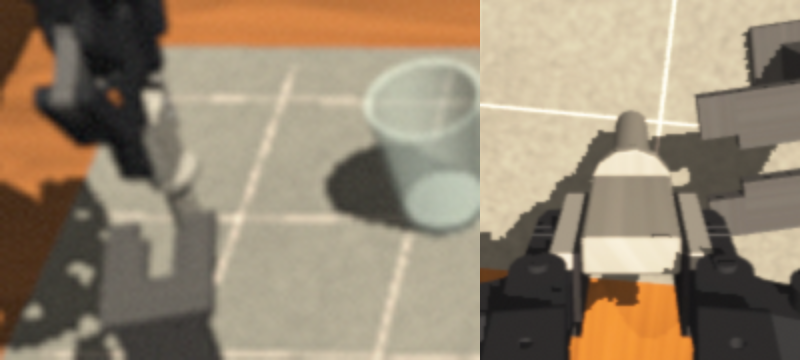

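The scene crop shows the collar just above the plate level and the pin lined up with the notch. The wrist crop shows the notch prongs to the right of the pin. Let the arm settle, then slide in.

```bash
python3 -m jog '[{"jaw":1,"travel":[0,0,0],"twist":0},{"jaw":1,"travel":[0,0,0],"twist":0},{"jaw":1,"travel":[0,0,0],"twist":0}]'
python3 - <<'E'
from h import *
s=snap('wrist','p10w');s2=snap('scene','p10s');print(s['ee_pos'],s2['ee_pos'])
T=Ro.from_rotvec(s['ee_rot']).as_matrix();c=s['ee_pos']+5.8*T[:,0]
for k in 's','w':
    im,P=cloud('p10'+k);L=(P-s['ee_pos'])@T
    for a,b in((32,37),(37,42),(42,47),(47,51),(51,56),(56,90)):
        m=(L[...,2]>a)&(L[...,2]<b)&(abs(L[...,1])<15)&(abs(L[...,0]-6)<15);q=P[m]
        e=np.array([.97,.242]);f=np.array([-.242,.97])
        if len(q)>4: print(k,a,b,len(q),'zworld',np.percentile(q[:,2],[2,98]).round(1),'V',np.percentile((q[:,:2]-[620,-274])@f,[3,97]).round(1),'U',np.percentile((q[:,:2]-[620,-274])@e,[3,97]).round(1))
E
```

```text
time: 12.95
ee_pos: [564.0, -294.8, 161.7]
ee_rot: [2.109, 2.327, 0.001]
wrist_force: [-0.3, 0.6, -0.4]
grip_width: 0.273
finger_force: 44.5
[ 563.99837811 -294.80066634  161.74233243] [ 563.84742476 -294.79455746  161.48615946]
s 32 37 48 zworld [125.7 129.4] V [-6.7 12.8] U [-67. -45.]
s 37 42 13 zworld [121.9 124.7] V [-9.7 11.8] U [-55.6 -46.6]
s 47 51 5 zworld [110.8 112.2] V [-0.2  5.3] U [-58.7 -55.6]
s 51 56 21 zworld [106.3 110.4] V [-5.2  6.6] U [-59.8 -52.2]
s 56 90 48 zworld [ 84.  105.3] V [-5.9  7.1] U [-58.6 -51.2]
w 32 37 439 zworld [125.2 129.5] V [ 3.2 12.1] U [-67.9 -47.7]
w 37 42 25 zworld [123.1 124.6] V [ 4.  12.3] U [-69.6 -46.8]
w 56 90 199 zworld [ 72.4 103.1] V [0.8 6.3] U [-64.3 -52.1]
```

```bash
python3 -m jog '[{"jaw":1,"travel":[-0.016,0,0.06],"twist":0},{"jaw":1,"travel":[0.024,0.158,0],"twist":0},{"jaw":1,"travel":[0.024,0.158,0],"twist":0},{"jaw":1,"travel":[0.024,0.158,0],"twist":0},{"jaw":1,"travel":[0,0,0],"twist":0}]'
python3 -m jog '[{"jaw":1,"travel":[0.018,0.119,0],"twist":0},{"jaw":1,"travel":[0.018,0.119,0],"twist":0},{"jaw":1,"travel":[0.018,0.119,0],"twist":0},{"jaw":1,"travel":[0,0,0],"twist":0},{"jaw":1,"travel":[0,0,0],"twist":0}]'
```

```text
time: 13.55
ee_pos: [588.6, -288.7, 157.4]
ee_rot: [2.107, 2.329, 0.001]
wrist_force: [0.3, -0.1, -0.9]
grip_width: 0.273
finger_force: 44.6
time: 14.05
ee_pos: [604.4, -285.1, 157.5]
ee_rot: [-2.11, -2.328, 0.0]
wrist_force: [-0.0, -0.6, -0.7]
grip_width: 0.273
finger_force: 44.6
```

```bash
python3 -m jog '[{"jaw":1,"travel":[0.018,0.119,0],"twist":0},{"jaw":1,"travel":[0.018,0.119,0],"twist":0},{"jaw":1,"travel":[0.014,0.09,0],"twist":0},{"jaw":1,"travel":[0,0,0],"twist":0},{"jaw":1,"travel":[0,0,0],"twist":0}]'
python3 pin.py p11 >/dev/null; python3 - <<'E'
from h import *
from station import ctrl
s=ctrl.state();T=Ro.from_rotvec(s['ee_rot']).as_matrix();c=s['ee_pos']+5.8*T[:,0];d=c[:2]-[620,-274];print(c,d@[.97,.242],d@[-.242,.97],s['wrist_force'])
im=load('p11s')[0];u,v=proj('p11s',[c[0],c[1],115])[0].astype(int)
cv2.imwrite('pics/p11c.png',np.hstack([cv2.resize(im[v-45:v+45,u-60:u+60],(480,360),interpolation=2),cv2.resize(load('p11w')[0][130:310,180:340],(320,360))]))
E
```

```text
time: 14.55
ee_pos: [620.5, -281.0, 157.5]
ee_rot: [-2.11, -2.328, 0.0]
wrist_force: [0.6, -0.6, -1.1]
grip_width: 0.275
finger_force: 44.6
[ 619.68553086 -275.3715495   157.60984004] -0.6369500466536074 -1.2543014833710104 [-0.1132564   0.33435948 -1.20881163]
```

View pics/p11c.png

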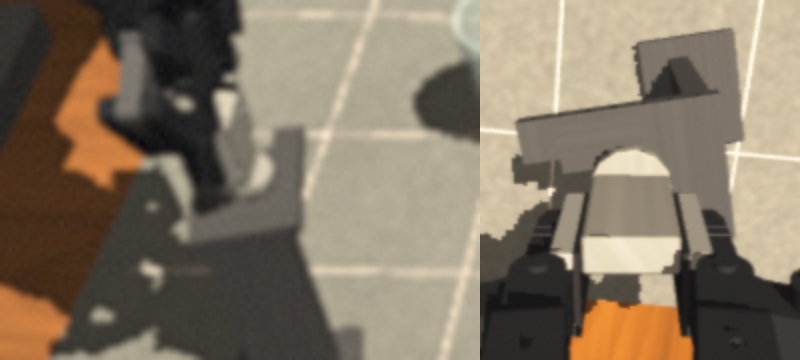

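The pin's neck is in the notch, with the collar over the plate. I'll nudge it in, lower to contact, release and rise.

```bash
python3 -m jog '[{"jaw":1,"travel":[0.005,0.03,0],"twist":0},{"jaw":1,"travel":[0,0,0.02],"twist":0},{"jaw":1,"travel":[0,0,0.01],"twist":0},{"jaw":1,"travel":[0,0,0],"twist":0}]'
python3 -m jog '[{"jaw":0.68,"travel":[0,0,0],"twist":0},{"jaw":0.64,"travel":[0,0,0],"twist":0},{"jaw":0.6,"travel":[0,0,0],"twist":0},{"jaw":0.5,"travel":[0,0,0],"twist":0},{"jaw":0.3,"travel":[0,0,0],"twist":0}]'
python3 -m jog '[{"jaw":0.3,"travel":[0,0,0],"twist":0},{"jaw":0.3,"travel":[0,0,0],"twist":0},{"jaw":0.3,"travel":[0,0,-0.3],"twist":0},{"jaw":0.3,"travel":[0,0,-0.6],"twist":0},{"jaw":0.2,"travel":[0,0,-0.8],"twist":0}]'
python3 - <<'E'
from h import *
for k in('scene','top','wrist'):snap(k,'r'+k[0])
for k in 'swt':
    im,P=cloud('r'+k);m=np.hypot(P[...,0]-620,P[...,1]+275)<25
    for z in (115,118,120.5,125,135,145,155,158,161,164):
        q=P[m&(abs(P[...,2]-z)<1.5)]
        if len(q)>2:
            U=(q[:,:2]-[620,-274])@[.97,.242];V=(q[:,:2]-[620,-274])@[-.242,.97];print(k,z,len(q),'U',np.percentile(U,[3,97]).round(1),'V',np.percentile(V,[3,97]).round(1))
c=proj('rs',[620,-275,120])[0].astype(int);a=load('rs')[0][c[1]-45:c[1]+45,c[0]-60:c[0]+60]
w=load('rw')[0];cv2.imwrite('pics/rc.png',np.hstack([cv2.resize(a,(400,300),interpolation=2),cv2.resize(w,(400,300))]))
E
```

```text
time: 15.1
ee_pos: [621.8, -280.7, 156.0]
ee_rot: [-2.11, -2.328, 0.0]
wrist_force: [0.6, 0.4, -1.7]
grip_width: 0.273
finger_force: 44.7
time: 15.6
ee_pos: [621.9, -280.7, 156.2]
ee_rot: [2.11, 2.328, 0.0]
wrist_force: [-0.2, -1.2, 0.5]
grip_width: 0.653
finger_force: 0.0
time: 16.1
ee_pos: [621.2, -280.4, 241.5]
ee_rot: [-2.108, -2.326, 0.002]
wrist_force: [0.5, -0.4, -1.5]
grip_width: 0.797
finger_force: 0.0
s 115 217 U [-18.1  22.2] V [-23.4  21.3]
s 118 30 U [-15.5  24.1] V [-20.1  14.6]
s 120.5 48 U [-5.4 13.6] V [-11.1  11.7]
s 125 12 U [-8.2 13.6] V [-3.9  6.2]
s 135 12 U [-6.9 12.1] V [-5.2  6.2]
s 145 15 U [-8.4 12.9] V [-4.4  6.3]
s 155 16 U [-3.7 13.1] V [-4.9  5.7]
s 158 14 U [-9.5 13.5] V [-4.4  6.3]
s 161 49 U [-10.8  12.5] V [-4.2  5.2]
s 164 9 U [-8.4  8.5] V [-4.1  5.6]
w 115 995 U [-20.4  22.4] V [-23.8  21.7]
w 118 41 U [-20.6  19.4] V [-14.2  20.9]
w 120.5 144 U [-8.8 11.9] V [ 3.3 11.4]
w 125 20 U [-8.3 11. ] V [2.8 5.8]
w 135 26 U [-8.6 11.3] V [2.6 5.6]
w 145 26 U [-9.1 11.2] V [2.4 5.6]
w 155 26 U [-9.3 11.4] V [2.8 5.7]
w 158 31 U [-9.  11.9] V [2.4 5.7]
w 161 247 U [-10.6  11.7] V [-5.5  4.9]
w 164 105 U [-9.7 11.2] V [-5.2  3.6]
t 115 43 U [-12.8  22.7] V [ 1.3 22.8]
t 118 19 U [-9.1 19.4] V [ 7.3 21.6]
t 120.5 15 U [-5.6 11.7] V [ 5.5 12.7]
t 125 4 U [-5.9  1.2] V [ 6.4 10.6]
t 155 4 U [ 2.3 13.4] V [3.4 6.4]
t 158 5 U [-3.8 12.1] V [-4.4  6.6]
t 161 18 U [-1.7 13. ] V [-4.2  6.4]
t 164 7 U [1.  8.3] V [-1.3  6.3]
```

View pics/rc.png

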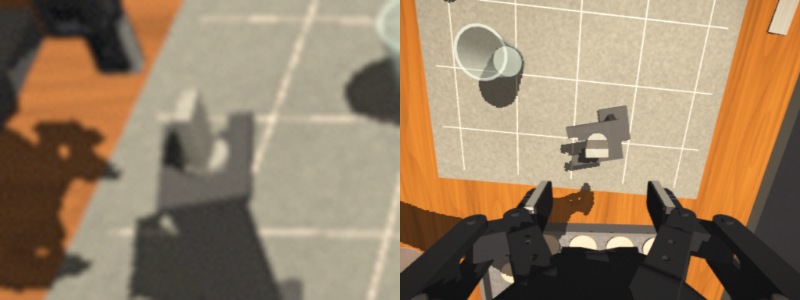

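The pin hangs upright in the notch: tab top at 162, centre within about 1 mm of home. Next I'll fit the rest bar direction and the leaf.

```bash
cat > hd.py <<'E'
from h import *
import sys
A=np.array([532,101.2])
for n in sys.argv[1:]:
    im,P=cloud(n);hsv=cv2.cvtColor(im,cv2.COLOR_BGR2HSV).astype(int)
    near=np.hypot(P[...,0]-A[0],P[...,1]-A[1])<75
    b=near&(hsv[...,1]<90)&(abs(P[...,2]-97.5)<3);Q=P[b][:,:2]-A
    th=np.radians(-41)
    for i in range(4):
        e=np.array([np.cos(th),np.sin(th)]);f=np.array([-e[1],e[0]])
        q=Q[(abs(Q@e-50)<9)&(abs(Q@f)<45)];vx,vy,_,_=cv2.fitLine(q.astype(np.float32),cv2.DIST_HUBER,0,.1,.1).ravel()
        th=np.arctan2(vy,vx)+np.pi/2;th=(th+np.pi/2)%np.pi-np.pi/2
    print(n,'rest ang',np.degrees(th).round(2),len(q),'U',np.percentile(q@e,[3,97]).round(1),'V',np.percentile(q@f,[3,97]).round(1))
    m=near&(hsv[...,0]>10)&(hsv[...,0]<30)&(hsv[...,1]>120)&(abs(P[...,2]-140)<4)
    if m.sum()>10:
        q=P[m][:,:2].astype(np.float32);r=cv2.minAreaRect(q);vx,vy,_,_=cv2.fitLine(q,cv2.DIST_HUBER,0,.1,.1).ravel();print('  leaf',np.round(r[0],1),np.round(r[1],1),r[2].__round__(1),'line',np.degrees(np.arctan2(vy,vx)).round(1),np.median(P[m][:,2]).round(1))
E
python3 hd.py w1 top0 scene0 p8t p8s rs rt
```

```text
w1 rest ang -41.44 450 U [45.5 57.5] V [-39.7  35.5]
  leaf [532.8  87.2] [42.9 11. ] 5.5 line 6.1 140.1
top0 rest ang -43.15 112 U [45.4 56.2] V [-36.2  36.7]
  leaf [533.7  88.6] [42.1  9.6] 6.7 line 4.4 139.7
scene0 rest ang -42.32 182 U [45.8 57.5] V [-39.   36.5]
  leaf [534.5  87.3] [42.2  9.7] 6.2 line 4.9 139.5
p8t rest ang -43.03 113 U [45.4 56.1] V [-36.1  37.1]
  leaf [533.8  88.5] [43.   9.5] 6.5 line 2.2 140.1
p8s rest ang -43.63 177 U [45.8 57.1] V [-35.9  38. ]
  leaf [535.4  87.5] [40. 10.] 6.6 line 4.7 139.8
rs rest ang -43.2 180 U [45.5 57.5] V [-37.3  38.1]
  leaf [532.9  87.4] [42.3  9.8] 4.2 line 5.4 139.7
rt rest ang -44.17 105 U [45.9 57.4] V [-34.8  36.3]
  leaf [533.3  88.5] [42.3  9.6] 5.9 line 5.3 139.8
```

```bash
python3 -m jog '[{"jaw":0,"travel":[0.75,-0.104,0],"twist":0},{"jaw":0,"travel":[0.75,-0.104,0],"twist":0},{"jaw":0,"travel":[0.75,-0.104,0],"twist":0},{"jaw":0,"travel":[0.75,-0.104,0],"twist":0},{"jaw":0,"travel":[0.75,-0.104,0],"twist":0}]'
python3 -m jog '[{"jaw":0,"travel":[0.75,-0.104,0],"twist":0},{"jaw":0,"travel":[0.75,-0.104,0],"twist":0},{"jaw":0,"travel":[0.75,-0.104,0],"twist":0},{"jaw":0,"travel":[0.75,-0.104,0],"twist":0},{"jaw":0,"travel":[0.75,-0.104,0],"twist":0}]'
python3 -m jog '[{"jaw":0,"travel":[0,0,0],"twist":0.167},{"jaw":0,"travel":[0,0,0],"twist":0.167},{"jaw":0,"travel":[0,0,0],"twist":0.167},{"jaw":0,"travel":[0,0,0],"twist":0.167},{"jaw":0,"travel":[0,0,0],"twist":0.167}]'
python3 -m jog '[{"jaw":0,"travel":[0,0,0],"twist":0.167},{"jaw":0,"travel":[0,0,0],"twist":0.167},{"jaw":0,"travel":[0,0,0],"twist":0.167},{"jaw":0,"travel":[0,0,0],"twist":0.167},{"jaw":0,"travel":[0,0,0],"twist":0.167}]'
python3 -m jog '[{"jaw":0,"travel":[0,0,0],"twist":0.167},{"jaw":0,"travel":[0,0,0],"twist":0.167},{"jaw":0,"travel":[0,0,0],"twist":0},{"jaw":0,"travel":[0,0,0],"twist":0}]'
python3 - <<'E'
from h import *
s=snap('wrist','k1');T=Ro.from_rotvec(s['ee_rot']).as_matrix();p=s['ee_pos'];print(s['q'].round(2),p.round(1),'ty ang',np.degrees(np.arctan2(T[1,1],T[0,1])))
a=np.radians(-84.2)
d=T.T@(np.array([533.5,88,137])-p);print('need',d/50)
E
python3 hd.py k1
```

```text
time: 16.75
ee_pos: [576.8, -95.2, 240.9]
ee_rot: [-2.11, -2.327, 0.001]
wrist_force: [0.9, -0.2, 0.1]
grip_width: 1.002
finger_force: 0.0
time: 17.25
ee_pos: [532.5, 88.8, 240.9]
ee_rot: [-2.11, -2.327, 0.001]
wrist_force: [-0.3, 0.8, 0.4]
grip_width: 0.998
finger_force: 0.0
time: 17.75
ee_pos: [533.0, 87.5, 241.0]
ee_rot: [-2.751, -1.517, 0.001]
wrist_force: [0.3, 0.1, 0.4]
grip_width: 1.002
finger_force: 0.0
time: 18.25
ee_pos: [533.0, 87.5, 240.9]
ee_rot: [-3.093, -0.55, 0.001]
wrist_force: [-0.7, 0.1, 0.1]
grip_width: 0.998
finger_force: 0.0
time: 18.65
ee_pos: [533.2, 87.6, 240.9]
ee_rot: [3.137, 0.155, -0.001]
wrist_force: [0.9, -1.1, 0.3]
grip_width: 1.002
finger_force: 0.0
[-0.86  0.53  0.88  2.07 -0.58  0.8  -1.1 ] [533.2  87.6 240.9] ty ang -84.33098927652041
need [ 0.00858412 -0.00886775  2.07726597]
k1 rest ang -43.3 857 U [46.4 57.4] V [-38.2  35.9]
  leaf [533.3  86.2] [43.3  9.4] 5.5 line 6.0 140.1
```

```bash
python3 -m jog '[{"jaw":0.2,"travel":[0,0,0.5],"twist":0},{"jaw":0.3,"travel":[0,0,0.7],"twist":0},{"jaw":0.4,"travel":[0,0,0.6],"twist":0},{"jaw":0.5,"travel":[0,0,0.27],"twist":0},{"jaw":0.6,"travel":[0,0,0],"twist":0}]'
python3 -m jog '[{"jaw":0.7,"travel":[0,0,0],"twist":0},{"jaw":0.8,"travel":[0,0,0],"twist":0},{"jaw":1,"travel":[0,0,0],"twist":0},{"jaw":1,"travel":[0,0,0],"twist":0},{"jaw":1,"travel":[0,0,0],"twist":0}]' 60
python3 -m jog '[{"jaw":1,"travel":[0,0,0],"twist":0},{"jaw":1,"travel":[0,0,0],"twist":0}]'
```

```text
time: 19.2
ee_pos: [532.8, 87.1, 136.5]
ee_rot: [3.138, 0.15, -0.004]
wrist_force: [0.3, 0.9, 0.8]
grip_width: 0.403
finger_force: 0.0
time: 19.7
ee_pos: [534.1, 87.0, 139.0]
ee_rot: [3.138, 0.149, 0.004]
wrist_force: [-1.0, -2.1, 5.5]
grip_width: 0.104
finger_force: 59.1
time: 19.9
ee_pos: [534.2, 87.0, 139.0]
ee_rot: [3.138, 0.149, 0.004]
wrist_force: [-0.4, -2.1, 6.7]
grip_width: 0.104
finger_force: 59.1
```

```bash
python3 -m jog '[{"jaw":1,"travel":[0.016,-0.0005,0],"twist":-0.0767},{"jaw":1,"travel":[0.016,-0.0005,0],"twist":-0.0767},{"jaw":1,"travel":[0.016,-0.0005,0],"twist":-0.0767},{"jaw":1,"travel":[0.016,-0.0005,0],"twist":-0.0767},{"jaw":1,"travel":[0,0,0],"twist":0}]'
python3 -m jog '[{"jaw":1,"travel":[0.016,-0.0005,0],"twist":-0.0767},{"jaw":1,"travel":[0.016,-0.0005,0],"twist":-0.0767},{"jaw":1,"travel":[0.016,-0.0005,0],"twist":-0.0767},{"jaw":1,"travel":[0.016,-0.0005,0],"twist":-0.0767},{"jaw":1,"travel":[0,0,0],"twist":0}]'
python3 -m jog '[{"jaw":1,"travel":[0.016,-0.0005,0],"twist":-0.0767},{"jaw":1,"travel":[0.016,-0.0005,0],"twist":-0.0767},{"jaw":1,"travel":[0.016,-0.0005,0],"twist":-0.0767},{"jaw":1,"travel":[0.016,-0.0005,0],"twist":-0.0767},{"jaw":1,"travel":[0,0,0],"twist":0}]'
python3 - <<'E'
from h import *
for k in('scene','top'):s=snap(k,'h'+k[0])
T=Ro.from_rotvec(s['ee_rot']).as_matrix();print(s['ee_pos'].round(1),'ty ang',np.degrees(np.arctan2(T[1,1],T[0,1])),s['wrist_force'],s['torque'])
E
python3 hd.py hs ht
```

```text
time: 20.4
ee_pos: [537.2, 87.9, 139.0]
ee_rot: [-3.097, -0.527, -0.004]
wrist_force: [-1.0, -1.4, 9.0]
grip_width: 0.101
finger_force: 59.8
time: 20.9
ee_pos: [539.9, 89.4, 139.0]
ee_rot: [-3.011, -0.896, -0.003]
wrist_force: [-1.9, -1.3, 9.0]
grip_width: 0.107
finger_force: 59.9
time: 21.4
ee_pos: [542.2, 91.6, 139.0]
ee_rot: [-2.881, -1.251, -0.003]
wrist_force: [-3.1, -0.8, 8.8]
grip_width: 0.106
finger_force: 60.0
[542.1  91.5 139. ] ty ang -43.13553177713134 [-2.57858941 -1.09809935  9.64376263] [-0.10039612  0.52627759  0.15228534]
hs rest ang -43.06 177 U [45.8 57.2] V [-37.1  37.3]
  leaf [551.2 103.4] [ 9.6 17.4] 89.4 line 11.9 139.7
ht rest ang -46.17 47 U [47.1 56.9] V [-32.9  -1.8]
  leaf [526.1  87.5] [ 6.6 25.6] 17.9 line -78.2 138.2
```

Tool y is at -43.1°, which matches the rest bar. Release, rise and verify.

```bash
python3 -m jog '[{"jaw":0.85,"travel":[0,0,0],"twist":0},{"jaw":0.75,"travel":[0,0,0],"twist":0},{"jaw":0.6,"travel":[0,0,0],"twist":0},{"jaw":0.5,"travel":[0,0,0],"twist":0},{"jaw":0.4,"travel":[0,0,0],"twist":0}]'
python3 -m jog '[{"jaw":0.4,"travel":[0,0,0],"twist":0},{"jaw":0.4,"travel":[0,0,-0.4],"twist":0},{"jaw":0.3,"travel":[0,0,-0.8],"twist":0},{"jaw":0.3,"travel":[0,0,-0.8],"twist":0},{"jaw":0.3,"travel":[0,0,0],"twist":0}]'
python3 - <<'E'
from h import *
for k in('scene','top','wrist'):s=snap(k,'f'+k[0])
for k in 'st':
    im,P=cloud('f'+k);q=P[(np.hypot(P[...,0]-620,P[...,1]+275)<25)&(P[...,2]>158)];print(q.mean(0).round(1))
E
python3 hd.py fs ft fw
```

```text
time: 22.0
ee_pos: [541.9, 91.6, 137.6]
ee_rot: [2.882, 1.249, -0.0]
wrist_force: [0.5, -0.6, -0.3]
grip_width: 0.597
finger_force: 0.0
time: 22.5
ee_pos: [544.0, 91.3, 241.9]
ee_rot: [2.882, 1.248, 0.011]
wrist_force: [0.4, -0.2, 0.4]
grip_width: 0.697
finger_force: 0.0
[ 621.5 -272.8  161.2]
[ 621.9 -272.1  161.6]
fs rest ang -43.6 179 U [45.5 57.4] V [-36.4  37.7]
  leaf [543.2  91.2] [42.  11.2] 49.0 line 44.1 139.7
ft rest ang -43.45 70 U [45.3 57.4] V [-37.4  13.3]
  leaf [538.7  89.7] [33.6  8.9] 48.4 line 44.3 139.8
fw rest ang -43.12 795 U [46.3 57.4] V [-37.6  35.8]
  leaf [541.2  90.7] [44.1  9.6] 47.3 line 47.6 140.1
```

```bash
python3 -m jog '[{"jaw":0.3,"travel":[0,0,0],"twist":0},{"jaw":0.3,"travel":[0,0,0],"twist":0},{"jaw":0.3,"travel":[0,0,0],"twist":0}]' | head -1; python3 -c "
from station import ctrl
print(ctrl.hand_in())"
```

```text
time: 22.95
the job is handed in; nothing more can be done
None
```

The job is handed in at 23 s, with no verdict returned: by my last camera measurements the pin hangs upright in the notch within about 2 mm of home, and the bracket's back is square to the rest bar within about 1–2°.

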